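# Set the plate easel's sliding leg to its mark and cam it tight, keeping hold

## Robot

A 7-joint arm with a two-finger parallel gripper is mounted at the origin on the work surface. World frame = base frame: x ahead of the robot, y to its left, z up, the work surface at z = 0. Lengths are in m, angles in rad, forces in N, time in s.
With the tool pointing down it reaches from about 0.425 to 0.825 m from the base axis. Payload 3.6 kg.
Tool frame: the origin (TCP) lies midway between the tips of the shut fingers; the grasp point (between the pads) lies 19 mm behind it; z points along the fingers, y is the line along which they close (so a half turn about z gives the same grasp; the last joint's range is limited). The gripper opens to 85 mm and grips with 20 to 120 N. Pads are 22 mm wide; open, the fingers measure 114 mm over their backs; the gripper's body (76 mm by 85 mm) begins 54 mm behind the grasp point. The pads swing forward as they close: fully open they stand 13 mm farther back than shut.
Start: joints at [-1.359, 0.615, -0.013, 1.423, 0.008, 1.103, -0.04], TCP at [0.154, 0.632, 0.231] pointing down, gripper open.
Joint ranges: [-3.12, 3.12], [-0.3, 2.06], [-1.34, 1.32], [0.26, 2.42], [-1.36, 4.5], [0.01, 1.98], [-2.84, 2.84]. Speed limits (rad/s): [2.79, 2.79, 3.14, 3.14, 3.14, 3.14, 3.14].

## Interface

Orientations are given as [roll, pitch, yaw] about the fixed x, y, z axes, in that order (R = Rz(yaw) Ry(pitch) Rx(roll)).
In Python, from station import sensors, cams, ticket gives the robot as it stands. The module is installed in compiled form; this text tells all that it offers.
- The arm moves only by the tool move_arm, never from a script. Its argument "moves" is a list of rows, each a list of 7 numbers: the finger opening in mm, from 0 to 85.4, then the shift along the tool's x, y, z scaled (see below), then the turn, a rotation vector about the tool's x, y, z scaled (see below). A call has 1 to 8 rows; each row is the pose to reach, as a shift and turn from the pose commanded when the call began, along the tool's axes at that moment, turning the shorter way round; what a row does not reach only later rows make up. The controller multiplies each number of a shift by 200 mm and each number of a turn by 2 pi rad. A row lasts 1/12 s, in which the tool goes at most 41.7 mm and 7.16 degrees, less where a joint would pass 70% of its speed; a pose out of reach is approached as far as the arm can. A call with a number of a shift or a turn outside -1 to 1 is refused whole. A call with a gripper value outside its range is refused whole. The fingers move at their own pace and stop on an object; "force" is the grip in N (left out, the last holds). Time passes only in rows, so rows that repeat a pose let the fingers close. It gives the time, the measured TCP pose, the force, the opening and the grip force at its end, in the units of the state.
- sensors.get_obs(): the state, without advancing time (a new reading comes with each control period).
- cams.read_camera(name): name is "scene" or "top" or "wrist"; returns a dict with "color" (400x640x3 uint8, red, green, blue), "mtx" (3x3 intrinsics, pixels), "origin" and "orientation" of the camera in the world. Camera axes: x right, y up, looking along -z (the intrinsics and any distortion apply to the point x, -y, -z); pixel columns grow to the right and rows downward; lengths in m; the calibration is good to about 2 mm. A picture is of the moment at which its call begins. There is no depth.
- ticket.close_job(): hands the job in; it is judged then, once.
The state is a dict: "time_s": time; "joints": joint angles; "dq": joint speeds; "joint_efforts": joint torques, N m; "eef_pos": TCP position; "tool_rot": TCP orientation; "wrist_force": force on the tool from outside, world axes, zero at the start; "torque": the same for the moment, N m; "gripper_width": finger opening in m; "grasp_force": force on a finger pad.
Only numpy, scipy, OpenCV 4.12 (cv2) and the standard library are available. Lean on these libraries where they do the work, as an engineer would, in place of code of your own. Each camera call takes 0.05 s, during which the arm holds its last target. There are 200 camera calls.

## Task

Set the lean of the plate easel: slide the orange transport lock all the way out to its open stop, then push the sliding leg along the rail until its white nose meets the near edge of the red mark clip. Hold the leg there against the backrest's weight while you swing the red cam lever fully closed, and finish still gripping the leg at the mark with the lever shut - do not let go, so the lean can be checked. Leave the owl, the bowl and the little pueblo house where they stand.

Things in the scene. Friction and masses are not known exactly. Their poses are not given: they have to be found in the camera images.
- stand: Fixed table-top plate easel: aluminium rail 400 mm long, 20 wide, its top 18 above the shelf. Origin mid-rail at shelf height; x runs along the rail from the leg's parking end to the backrest, y points to the cam lever's side, z up. The wooden backrest (130 wide, with a plate) is hinged 190 mm along +x, leans back over the rail, is at most 245 high and stays over 80 mm ahead of the leg's nose.
- leg (a joint): Travel of the sliding leg along the rail towards the backrest (stand +x), m: 0 parked at the rear stop (its start), 0.115 at the front stop. The leaning backrest, propped on the leg by a strut, pushes it back towards 0 with 1 to 5 N, so it runs back if let go while the cam lever is open. The transport lock, until opened, lets it move only about 3 mm.
- leg_nose (a point): White nose (front face) of the leg's aluminium shoe, on the rail's centre line, 19.5 mm above the shelf; axes as the stand's. This is what must meet the mark. The shoe is 34 mm wide and 48 high and reaches 40 mm back from the nose; the strut's clevis on top is 60 high, the strut rises forward from it.
- grip_point (a point): Point on the centre line of the leg's black grip tongue, 51 mm behind the nose, 46 mm above the shelf. The tongue is 16 mm wide, on the rail's centre line, 40 to 105 mm behind the nose, 26 to 58 high. Above 25 mm there is nothing beside or behind it but wing, lever and, farther out on the -y side, the lock's knob.
- wing_face (a point): Middle of the flat rear face of the leg's black finger wing, 40 mm behind the nose, 26 mm from the centre line on the -y side, 41 mm high. The wing is 10 mm thick, 24 to 58 mm high, and stands out from the tongue (8 mm) to 44 mm from the centre line; a finger beside the tongue, against this face, pushes the leg forward and holds it.
- lever (a joint): Angle of the red cam lever, rad: 0 shut, growing as its rear end swings out to the +y side; starts 0.40 to 0.52 (open), at most 0.60, and stays where it is left. Its upright pivot is on the shoe, 30 mm behind the nose and 22 mm from the centre line on the +y side. Shut, it clamps the leg to the rail.
- lever_blade (a point): Point on the outer (+y) face of the lever's blade, 21 mm from the pivot, 46 high. Blade: 6 mm thick, 26 to 58 high, reaching 67 mm back from the pivot. Shut, it lies along the tongue, outer face 20 mm from the centre line: tongue and shut lever are 28 mm wide together. Squeezed against the tongue between two fingers it shuts: about 6 N here at first, 10 to 12 N at the end as the cam bites.
- lock (a joint): Travel of the transport lock, m: 0 locked, 0.022 fully out at its open stop; starts within 0.004 of locked. It slides away from the rail (stand -y), takes about 2 N and stays where it is left.
- lock_knob (a point): Middle (36 mm high) of the transport lock's orange ribbed knob, 14 x 14 mm, 16 to 46 mm above the shelf. It stands on the stand's -y side, 66 mm from the rail's centre line when locked, 10 mm behind the parked nose, on an aluminium track 34 mm wide and 16 high that reaches from 15 to 105 mm from the centre line.
- mark_edge (a point): Middle of the near edge (towards the leg) of the red clip on the rail, the length mark; 19.5 mm above the shelf. The clip is 8 mm long along the rail and 38 wide, and sits 50 to 105 mm ahead of the parked nose. It is only a mark: the shoe passes over it without being stopped.
- owl: Cream and brown ceramic owl bank, about 95 mm wide and 145 mm high, origin under its middle. A bystander.
- bowl: Speckled stoneware bowl, 150 mm across and 62 mm high, origin under its middle. A bystander.
- pueblo: Painted wooden pueblo-house figure, 75 x 120 mm, 127 mm high, origin under its middle. A bystander.
- green_box: Green plastic box with a hinged lid, 130 x 190 mm, about 85 mm high plus its knob, origin under its middle; it stays put. A bystander.

How it is judged:
By the outcome, as a careful person would: the job done as asked, in the order asked, and still so for the second after the job is handed in, while the arm keeps its last pose, push and grip.
It also fails if it takes over 40 s, if anything falls off the work surface, if the arm or the gripper's body presses on something with over 40 N, if the wrist force passes 120 N, or if a joint passes its speed limit or range.

## Working session

There is one attempt and no reset: what is moved stays moved. The work goes in short steps, Python scripts to look and compute and a tool call to move; the robot and the scene stay as the last step left them, time stands still between calls to the robot, and variables do not carry over. Pictures are saved under pics/ and viewed, at most 10 in all, crops included, and the job is handed in when it is done.

Besides the shell and the picture viewer there is one more tool, called after "Call:" by a JSON object that holds its "name" and its "arguments". move_arm: Moves the arm, as the interface text tells. Its arguments: {"type":"object","properties":{"moves":{"type":"array","items":{"type":"array","items":{"type":"number"}}},"force":{"type":"number"}},"required":["moves"]}

```bash
mkdir -p pics; cat > h.py <<'E'
import numpy as np, cv2
from station import sensors, cams, ticket
from scipy.spatial.transform import Rotation as R
def rot(o):
    o=np.array(o,float)
    if o.shape==(3,3): return o
    return R.from_euler('xyz',o).as_matrix() if o.size==3 else R.from_quat(o).as_matrix()
def ray(c,u,v):
    K=np.array(c['mtx']); d=np.linalg.solve(K,[u,v,1.]); d=rot(c['orientation'])@(d*[1,-1,-1])
    return np.array(c['origin']),d
def at_z(c,u,v,z):
    o,d=ray(c,u,v); return o+d*(z-o[2])/d[2]
def proj(c,p):
    q=rot(c['orientation']).T@(np.array(p)-np.array(c['origin'])); q=q*[1,-1,-1]; w=np.array(c['mtx'])@q; return w[:2]/w[2]
E
python3 - <<'E'
from h import *
import pickle
for n in ['scene','top']:
    c=cams.read_camera(n); cv2.imwrite(f'pics/{n}.png',c['color'][...,::-1]); pickle.dump(c,open(n+'.pkl','wb'))
    print(n,{k:np.round(v,3).tolist() for k,v in c.items() if k!='color'})
print(sensors.get_obs())
E
```

```text
scene {'mtx': [[442.896, 0.0, 320.172], [0.0, 442.896, 201.967], [0.0, 0.0, 1.0]], 'origin': [1.535, 0.246, 0.981], 'orientation': [0.846, -0.018, 1.849]}
top {'mtx': [[446.5, 0.0, 315.864], [0.0, 446.5, 198.62], [0.0, 0.0, 1.0]], 'origin': [0.212, -0.04, 1.554], 'orientation': [0.183, 0.024, -1.594]}
{'time_s': 0.1, 'joints': array([-1.35851331,  0.61581938, -0.01260049,  1.42473849,  0.00810961,
        1.10342228, -0.04042848]), 'dq': array([ 1.39261779e-05, -8.00997849e-04, -6.84729515e-04, -3.89323543e-03,
        2.02322904e-06,  7.59667105e-04, -1.33887826e-03]), 'joint_efforts': array([ 1.80164032e-03, -4.70387113e+01,  2.60639163e-01, -1.71571827e+01,
        1.01578198e-02,  5.94324563e-03, -1.60555243e-05]), 'eef_pos': array([0.15357434, 0.6308846 , 0.23025613]), 'tool_rot': array([-3.13925604e+00,  4.75305124e-05,  2.90283793e+00]), 'wrist_force': array([0.36420521, 0.05606608, 0.08336029]), 'torque': array([ 0.04389696,  0.02972419, -0.01649195]), 'grasp_force': 0.0, 'gripper_width': 0.08554687595270376}
```

View pics/top.png

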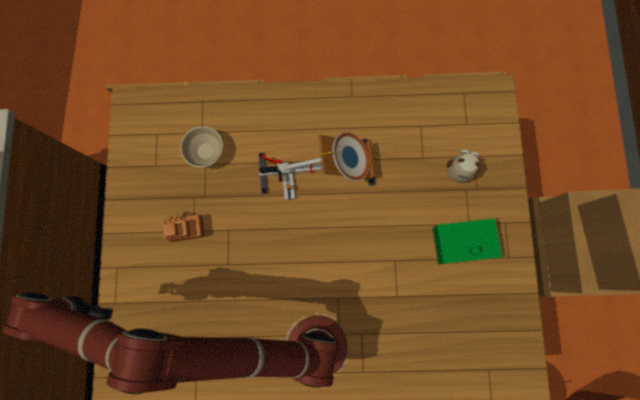

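View pics/scene.png

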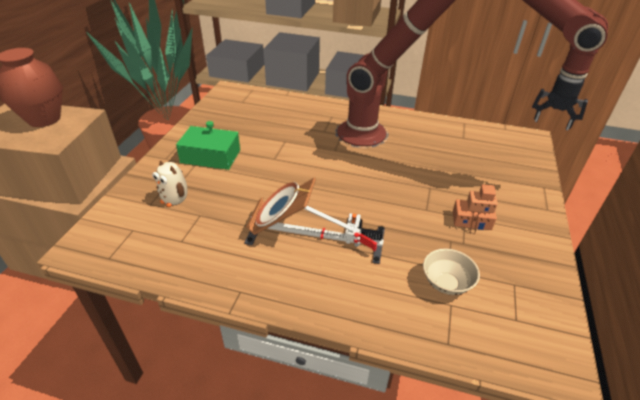

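```bash
python3 - <<'E'
import cv2
a=cv2.imread('pics/top.png')[140:210,245:385]; b=cv2.imread('pics/scene.png')[205:265,240:390]
cv2.imwrite('pics/ta.png',cv2.resize(a,(798,399),interpolation=cv2.INTER_CUBIC)); cv2.imwrite('pics/sb.png',cv2.resize(b,(750,300),interpolation=cv2.INTER_CUBIC))
E
```

```text
(no output)
```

View pics/ta.png

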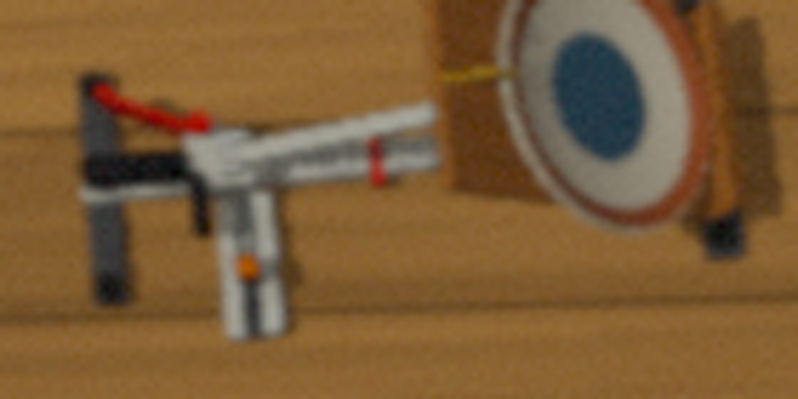

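View pics/sb.png

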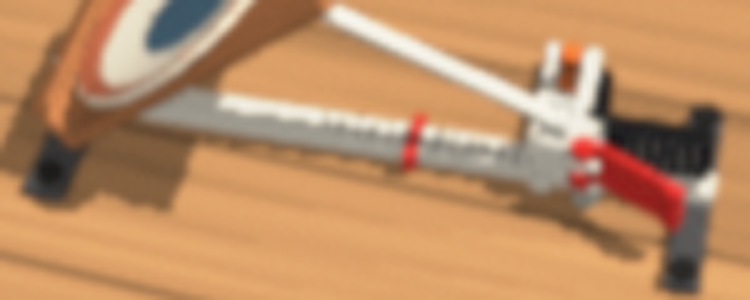

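```bash
cat > fit.py <<'E'
from h import *
import pickle
from scipy.optimize import least_squares
def pts(p):
    X,Y,a,n,m,l,k=p
    d=lambda s:(n-.03-s*np.cos(l), .022+s*np.sin(l),.058)
    L={'mark':(m+.004,0,.0195),'marknear':(m,0,.0195),'knob':(n-.01,-.066-k,.046),'track':(n-.01,-.105,.016),'tong':(n-.105,0,.058),
     'wing':(n-.035,-.044,.058),'piv':d(0),'tip':d(.067),'nose':(n,0,.0195),'rear':(-.2,0,.018)}
    c,s=np.cos(a),np.sin(a)
    return {q:np.array([X+c*v[0]-s*v[1],Y+s*v[0]+c*v[1],v[2]]) for q,v in L.items()}
E
python3 - <<'E'
from fit import *
t=pickle.load(open('top.pkl','rb'));s=pickle.load(open('scene.pkl','rb'))
T={'mark':(378,162),'knob':(247,266),'track':(257,334),'tong':(86,168),'wing':(202,235),'piv':(207,123),'tip':(98,90),'rear':(80,195)}
S={'mark':(413,142),'knob':(571,48),'piv':(585,143),'tip':(684,190)}
O=[(t,k,np.array(v)/5.7+[245,140]) for k,v in T.items()]+[(s,k,np.array(v)/5+[240,205]) for k,v in S.items()]
def f(p):
    P=pts(p); return np.concatenate([[ (p[6]-.002)*500]]+[proj(c,P[k])-v for c,k,v in O])
# init
a0=at_z(t,85/5.7+245,180/5.7+140,.018);b0=at_z(t,437/5.7+245,150/5.7+140,.018);print(a0,b0)
d=b0-a0;a=np.arctan2(d[1],d[0]);c=a0+.2*d/np.linalg.norm(d)
r=least_squares(f,[c[0],c[1],a,-.1,-.03,.45,.002],loss='soft_l1')
print(np.round(r.x,4),r.cost)
for (c_,k,v),e in zip(O,r.fun[1:].reshape(-1,2)):print(k,np.round(e,1))
for k,v in pts(r.x).items():print(k,np.round(v,4))
np.save('p.npy',r.x)
w=cams.read_camera('wrist');o=sensors.get_obs()
RT=R.from_euler('xyz',o['tool_rot']).as_matrix()
print(RT.T@(np.array(w['origin'])-o['eef_pos']),RT.T@rot(w['orientation'])@[0,0,-1],w['mtx'][0,0])
E
```

```text
[0.60036327 0.18581827 0.018     ] [ 0.613245   -0.03385027  0.018     ]
[ 0.6133 -0.0099 -1.4783 -0.0904 -0.0207  0.4462  0.0016] 9.830479694073176
mark [-1.1 -1.5]
knob [-0.2 -0. ]
track [-0.1  0.2]
tong [-1.5  0.7]
wing [-0.5 -1.1]
piv [-1.9 -0. ]
tip [-0.8 -0.2]
rear [-0.1 -1.1]
mark [-0.5 -2.3]
knob [-1.4 -0.9]
piv [-1.1 -1.5]
tip [-1.2 -0.8]
mark [0.6118 0.0068 0.0195]
marknear [0.6114 0.0107 0.0195]
knob [0.5368 0.0838 0.046 ]
track [0.4995 0.0803 0.016 ]
tong [0.5953 0.1846 0.058 ]
wing [0.558  0.1109 0.058 ]
piv [0.6241 0.112  0.058 ]
tip [0.6473 0.1748 0.058 ]
nose [0.605  0.0801 0.0195]
rear [0.5949 0.1893 0.018 ]
[ 0.07467485 -0.00020455 -0.14308959] [-2.94179180e-01 -4.11623536e-04  9.55750198e-01] 313.5120346452099
```

```bash
cat >> fit.py <<'E'
def world(p,v):
    c,s=np.cos(p[2]),np.sin(p[2]); return np.array([p[0]+c*v[0]-s*v[1],p[1]+s*v[0]+c*v[1],v[2]])
def plan(p,v,x0=None):
    """print row numbers to bring TCP to stand coordinates v, tool y along stand y"""
    o=sensors.get_obs(); A=R.from_euler('xyz',o['tool_rot']); B=R.from_euler('xyz',[np.pi,0,p[2]+np.pi])
    sh=A.inv().apply(world(p,v)-o['eef_pos']); rv=(A.inv()*B).as_rotvec()
    print('shift mm',np.round(sh*1e3,1),'num',np.round(sh/.2,3),'turn num',np.round(rv/2/np.pi,4),'t',o['time_s'])
E
python3 - <<'E'
from fit import *
p=np.load('p.npy'); plan(p,[p[3]-.03,-.03,.15])
c=pickle.load(open('top.pkl','rb'))
print(at_z(c,202,145,.03),at_z(c,183,228,.06))
E
```

```text
shift mm [-530.8 -409.7   81.2] num [-2.654 -2.049  0.406] turn num [-0.0003  0.0002  0.1973] t 0.15
[0.70105266 0.39163972 0.03      ] [0.40062872 0.44096647 0.06      ]
```

Call:
{"name": "move_arm", "arguments": {"moves": [[80, -1, -0.77, 0, 0, 0, 0], [80, -1, -0.77, 0, 0, 0, 0], [80, -1, -0.77, 0, 0, 0, 0], [80, -1, -0.77, 0, 0, 0, 0], [80, -1, -0.77, 0, 0, 0, 0], [80, -1, -0.77, 0, 0, 0, 0], [80, -1, -0.77, 0, 0, 0, 0]]}}

```text
time_s: 0.73
eef_pos: [0.3193, 0.4257, 0.2312]
tool_rot: [-3.136, 0.006, 2.888]
wrist_force: [0.0, -0.6, 0.5]
gripper_width: 0.0803
grasp_force: 0.0
```

Call:
{"name": "move_arm", "arguments": {"moves": [[80, -1, -0.77, 0, 0, 0, 0], [80, -1, -0.77, 0, 0, 0, 0], [80, -1, -0.77, 0, 0, 0, 0], [80, -1, -0.77, 0, 0, 0, 0], [80, -1, -0.77, 0, 0, 0, 0], [80, -1, -0.77, 0, 0, 0, 0], [80, -1, -0.77, 0, 0, 0, 0]]}}

```text
time_s: 1.32
eef_pos: [0.4756, 0.2278, 0.2313]
tool_rot: [-3.136, 0.006, 2.887]
wrist_force: [0.5, -0.6, 0.4]
gripper_width: 0.0796
grasp_force: 0.0
```

Call:
{"name": "move_arm", "arguments": {"moves": [[60, -0.65, -0.51, 0.3, 0, 0, 0.197], [60, -0.65, -0.51, 0.3, 0, 0, 0.197], [60, -0.65, -0.51, 0.3, 0, 0, 0.197], [60, -0.65, -0.51, 0.3, 0, 0, 0.197], [60, -0.65, -0.51, 0.3, 0, 0, 0.197], [60, -0.65, -0.51, 0.3, 0, 0, 0.197], [60, -0.65, -0.51, 0.3, 0, 0, 0.197], [60, -0.65, -0.51, 0.3, 0, 0, 0.197]]}}

```text
time_s: 1.98
eef_pos: [0.5716, 0.1079, 0.1707]
tool_rot: [-3.14, -0.0, 1.896]
wrist_force: [-0.1, 0.3, -0.3]
gripper_width: 0.0599
grasp_force: 0.0
```

```bash
python3 - <<'E'
from fit import *
p=np.load('p.npy'); plan(p,[p[3]-.03,-.03,.15])
E
```

```text
shift mm [-0.9  0.5 20.7] num [-0.004  0.003  0.103] turn num [-0.0002 -0.      0.037 ] t 1.9833
```

Call:
{"name": "move_arm", "arguments": {"moves": [[50, 0, 0, 0.1, 0, 0, 0.037], [50, 0, 0, 0.1, 0, 0, 0.037], [50, 0, 0, 0.1, 0, 0, 0.037], [50, 0, 0, 0.1, 0, 0, 0.037]]}}

```text
time_s: 2.32
eef_pos: [0.5716, 0.1084, 0.151]
tool_rot: [-3.141, 0.0, 1.674]
wrist_force: [-0.5, 0.2, -0.4]
gripper_width: 0.0501
grasp_force: 0.0
```

```bash
python3 - <<'E'
from fit import *
c=cams.read_camera('wrist'); pickle.dump(c,open('w1.pkl','wb'))
p=np.load('p.npy'); im=c['color'][...,::-1].copy()
for k,v in pts(p).items(): print(k,np.round(proj(c,v)))
cv2.imwrite('pics/w1.png',cv2.resize(im,(800,500),interpolation=cv2.INTER_CUBIC))
E
```

```text
mark [351. 294.]
marknear [351. 291.]
knob [278. 225.]
track [242. 213.]
tong [365. 109.]
wing [305. 201.]
piv [388. 208.]
tip [433. 131.]
nose [354. 226.]
rear [359. 103.]
```

View pics/w1.png

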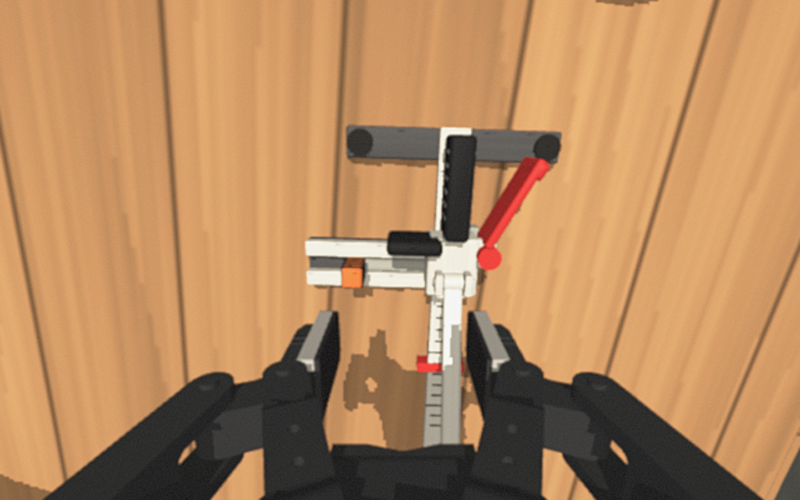

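```bash
python3 - <<'E'
import cv2
a=cv2.imread('pics/w1.png')
from fit import *
c=pickle.load(open('w1.pkl','rb'))
a=c['color'][95:305,240:450,::-1]
cv2.imwrite('pics/w1c.png',cv2.resize(a,(588,588),interpolation=cv2.INTER_CUBIC))
E
```

```text
(no output)
```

View pics/w1c.png

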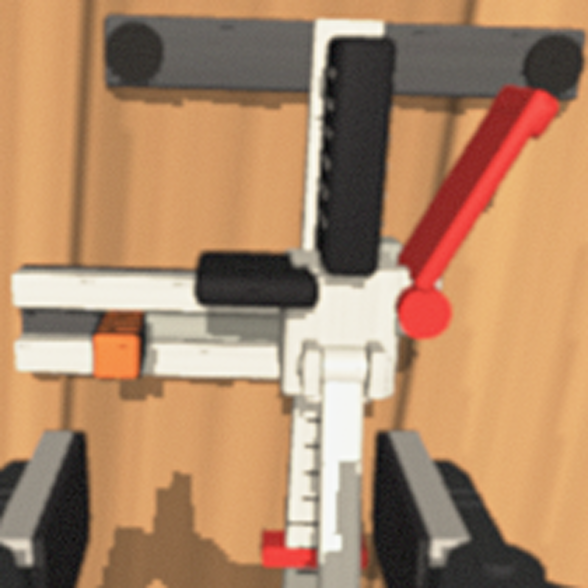

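```bash
cat > refit.py <<'E'
from fit import *
c=pickle.load(open('w1.pkl','rb')); p0=np.load('p.npy')
D=lambda n,m,k,l:[((n-.01,-.066-k,.046),(117,354)),((n-.01,-.105,.016),(15,321)),((-.2,0,.018),(348,21)),((n-.105,0,.058),(366,38)),
 ((n-.03,-.044,.058),(199,305)),((n-.03,.022,.06),(424,313)),((n,-.017,.048),(283,392)),((n,.017,.048),(397,397)),((m,-.019,.0195),(264,541)),((n-.04,.008,.058),(379,272))]
def f(p):
    return np.concatenate([(proj(c,world(p,a))-(np.array(b)/2.8+[240,95])) for a,b in D(p[3],p[4],p[6],p[5])])
r=least_squares(f,p0,loss='soft_l1')
print(np.round(r.x,4),'m-n',r.x[4]-r.x[3]); print(np.round(r.fun.reshape(-1,2),1).tolist())
np.save('p1.npy',r.x)
plan(r.x,[r.x[3]-.01,-.066-r.x[6],.06])
E
python3 refit.py
python3 - <<'E'
from fit import *
c=pickle.load(open('w1.pkl','rb'))
im=c['color'][255:310,320:375,::-1]; cv2.imwrite('pics/mk.png',cv2.resize(im,(550,550),interpolation=cv2.INTER_CUBIC))
E
```

```text
[ 6.1510e-01 -9.2000e-03 -1.4906e+00 -9.2100e-02 -2.2800e-02  4.4620e-01
  1.2000e-03] m-n 0.06926143681852871
[[-0.0, 0.6], [-0.2, 0.3], [0.0, 0.0], [0.6, -2.7], [-2.1, 0.2], [1.6, -0.1], [-0.2, 0.2], [-0.9, -0.8], [0.1, 0.0], [0.4, 1.2]]
shift mm [-17.7 -34.   91.4] num [-0.088 -0.17   0.457] turn num [0.0001 0.     0.0036] t 2.3667
```

View pics/mk.png

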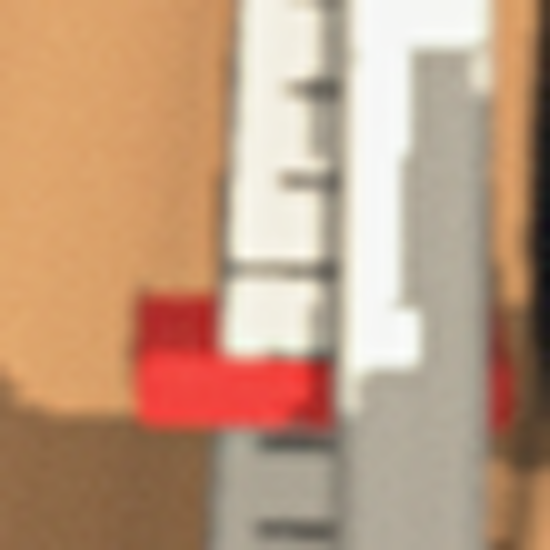

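```bash
sed -i 's/(264,541)/(262,547)/' refit.py; python3 refit.py
```

```text
[ 6.1490e-01 -9.2000e-03 -1.4921e+00 -9.2100e-02 -2.0300e-02  4.3980e-01
  1.1000e-03] m-n 0.07171871730379846
[[-0.0, 0.5], [-0.3, 0.2], [0.1, 0.0], [0.6, -2.6], [-2.2, 0.2], [1.5, 0.0], [-0.3, 0.2], [-1.0, -0.7], [0.5, 0.0], [0.3, 1.3]]
shift mm [-17.6 -34.   91.4] num [-0.088 -0.17   0.457] turn num [0.0001 0.     0.0038] t 2.3667
```

Call:
{"name": "move_arm", "arguments": {"moves": [[40, -0.088, -0.17, 0.3, 0, 0, 0.0036], [40, -0.088, -0.17, 0.3, 0, 0, 0.0036], [40, -0.088, -0.17, 0.3, 0, 0, 0.0036]]}}

```text
time_s: 2.62
eef_pos: [0.5333, 0.0845, 0.0876]
tool_rot: [-3.129, 0.001, 1.647]
wrist_force: [-1.0, -0.6, 0.3]
gripper_width: 0.0402
grasp_force: 0.0
```

Call:
{"name": "move_arm", "arguments": {"moves": [[40, 0, 0, 0.335, 0, 0, 0], [40, 0, 0, 0.335, 0, 0, 0], [40, 0, 0, 0.335, 0, 0, 0]]}}

```text
time_s: 2.87
eef_pos: [0.5374, 0.0872, 0.021]
tool_rot: [-3.134, -0.0, 1.649]
wrist_force: [-0.5, 0.6, 0.2]
gripper_width: 0.0399
grasp_force: 0.0
```

```bash
python3 - <<'E'
from fit import *
p=np.load('p1.npy'); plan(p,[p[3]-.01,-.066-p[6],.024])
c=cams.read_camera('wrist'); pickle.dump(c,open('w2.pkl','wb'))
for k,v in pts(p).items(): print(k,np.round(proj(c,v)))
cv2.imwrite('pics/w2.png',c['color'][...,::-1])
E
```

```text
shift mm [-0.2  2.6 -3. ] num [-0.001  0.013 -0.015] turn num [-0.0011 -0.0001 -0.    ] t 2.8667
mark [440. 392.]
marknear [441. 386.]
knob [328. 289.]
track [254. 257.]
tong [550.  37.]
wing [391. 248.]
piv [567. 261.]
tip [701.  88.]
nose [456. 278.]
rear [487.  50.]
```

View pics/w2.png

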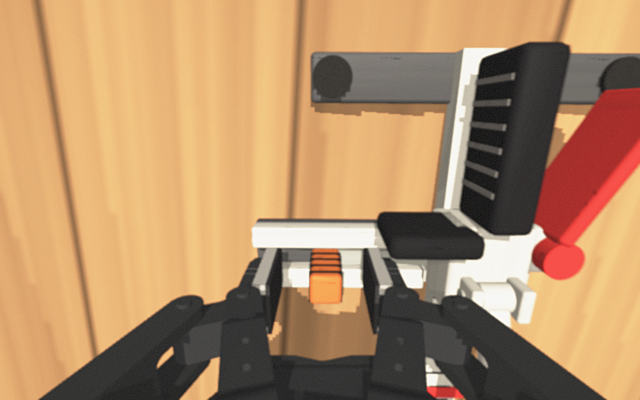

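Call:
{"name": "move_arm", "arguments": {"force": 20, "moves": [[5, 0, 0.01, -0.012, -0.001, 0, 0], [5, 0, 0.01, -0.012, -0.001, 0, 0], [5, 0, 0.01, -0.012, -0.001, 0, 0], [5, 0, 0.01, -0.012, -0.001, 0, 0], [5, 0, 0.01, -0.012, -0.001, 0, 0], [5, 0, 0.01, -0.012, -0.001, 0, 0]]}}

```text
time_s: 3.42
eef_pos: [0.5405, 0.0871, 0.0289]
tool_rot: [3.137, -0.001, 1.648]
wrist_force: [-5.1, -0.4, 6.0]
gripper_width: 0.0133
grasp_force: 23.4
```

Call:
{"name": "move_arm", "arguments": {"moves": [[5, 0, -0.03, 0, 0, 0, 0], [5, 0, -0.06, 0, 0, 0, 0], [5, 0, -0.08, 0, 0, 0, 0], [5, 0, -0.1, 0, 0, 0, 0], [5, 0, -0.1, 0, 0, 0, 0], [5, 0, -0.1, 0, 0, 0, 0]]}}

```text
time_s: 3.92
eef_pos: [0.5237, 0.0858, 0.0288]
tool_rot: [3.13, -0.001, 1.648]
wrist_force: [-0.5, -0.3, 7.6]
gripper_width: 0.0136
grasp_force: 23.7
```

Call:
{"name": "move_arm", "arguments": {"moves": [[5, 0, -0.01, 0, 0, 0, 0], [5, 0, -0.02, 0, 0, 0, 0], [5, 0, -0.02, 0, 0, 0, 0], [5, 0, -0.02, 0, 0, 0, 0]]}}

```text
time_s: 4.25
eef_pos: [0.5205, 0.0856, 0.0288]
tool_rot: [3.128, -0.0, 1.648]
wrist_force: [1.6, 0.0, 9.3]
gripper_width: 0.0134
grasp_force: 23.6
```

Call:
{"name": "move_arm", "arguments": {"moves": [[5, 0, -0.02, 0, 0, 0, 0], [5, 0, -0.04, 0, 0, 0, 0], [5, 0, -0.04, 0, 0, 0, 0], [5, 0, -0.04, 0, 0, 0, 0]]}}

```text
time_s: 4.58
eef_pos: [0.518, 0.0854, 0.0289]
tool_rot: [3.117, 0.001, 1.648]
wrist_force: [8.6, 0.8, -1.0]
gripper_width: 0.0135
grasp_force: 22.7
```

Call:
{"name": "move_arm", "arguments": {"moves": [[5, 0, -0.02, 0, 0, 0, 0], [5, 0, -0.04, 0, 0, 0, 0], [5, 0, -0.04, 0, 0, 0, 0], [5, 0, -0.04, 0, 0, 0, 0]]}}

```text
time_s: 4.92
eef_pos: [0.5176, 0.0853, 0.0291]
tool_rot: [3.102, 0.003, 1.648]
wrist_force: [20.5, 2.8, -13.9]
gripper_width: 0.0132
grasp_force: 22.3
```

Call:
{"name": "move_arm", "arguments": {"moves": [[5, 0, 0.03, 0, 0, 0, 0], [30, 0, 0.03, 0, 0, 0, 0], [34, 0, 0.03, 0, 0, 0, 0], [34, 0, 0.03, 0, 0, 0, 0], [34, 0, 0.03, -0.2, 0, 0, 0], [70, 0, 0.03, -0.4, 0, 0, 0], [70, 0, 0.03, -0.4, 0, 0, 0], [70, 0, 0.03, -0.4, 0, 0, 0]]}}

```text
time_s: 5.58
eef_pos: [0.5071, 0.0845, 0.1082]
tool_rot: [3.133, -0.001, 1.648]
wrist_force: [-1.1, 0.7, 0.2]
gripper_width: 0.0686
grasp_force: 0.0
```

```bash
python3 - <<'E'
from fit import *
p=np.load('p1.npy'); print(p); plan(p,[p[3]-.057,.010,.1])
c=cams.read_camera('wrist'); pickle.dump(c,open('w3.pkl','wb'))
q=p.copy();q[6]=.022; print('knob out',proj(c,pts(q)['knob']),'in',proj(c,pts(p)['knob']))
h=cv2.cvtColor(c['color'],cv2.COLOR_RGB2HSV); m=cv2.inRange(h,(8,200,190),(16,255,255)); n,_,s,ce=cv2.connectedComponentsWithStats(m); print([(s[i],ce[i]) for i in range(1,n) if s[i][4]>60])
E
```

```text
[ 6.14870469e-01 -9.22889215e-03 -1.49208829e+00 -9.20592105e-02
 -2.03404932e-02  4.39772772e-01  1.06867377e-03]
shift mm [ 47.3 109.9   9.2] num [0.236 0.55  0.046] turn num [ 0.0013 -0.0001 -0.0003] t 5.5833
knob out [338.28116521 219.31500103] in [368.2923658  219.18400176]
[]
```

Call:
{"name": "move_arm", "arguments": {"moves": [[70, 0.236, 0.55, 0, 0.001, 0, 0], [70, 0.236, 0.55, 0, 0.001, 0, 0], [70, 0.236, 0.55, 0, 0.001, 0, 0], [70, 0.236, 0.55, 0.04, 0.001, 0, 0], [70, 0.236, 0.55, 0.04, 0.001, 0, 0]]}}

```text
time_s: 6.05
eef_pos: [0.6115, 0.1411, 0.0954]
tool_rot: [-3.135, 0.0, 1.65]
wrist_force: [-1.3, -0.0, -0.9]
gripper_width: 0.0699
grasp_force: 0.0
```

```bash
python3 - <<'E'
from fit import *
p=np.load('p1.npy'); plan(p,[p[3]-.057,.010,.028])
c=cams.read_camera('wrist'); pickle.dump(c,open('w4.pkl','wb'))
q=p.copy();q[6]=.022
for k,v in pts(q).items(): print(k,np.round(proj(c,v)))
print(proj(c,world(p,[p[3]-.04,-.044,.058])))
cv2.imwrite('pics/w4.png',c['color'][...,::-1])
E
```

```text
shift mm [-1.   2.  67.4] num [-0.005  0.01   0.337] turn num [-0.001   0.      0.0001] t 6.05
mark [312. 360.]
marknear [312. 356.]
knob [185. 290.]
track [180. 269.]
tong [308. 157.]
wing [240. 266.]
piv [343. 273.]
tip [394. 182.]
nose [312. 282.]
rear [310. 144.]
[239.86850875 259.09159664]
```

View pics/w4.png

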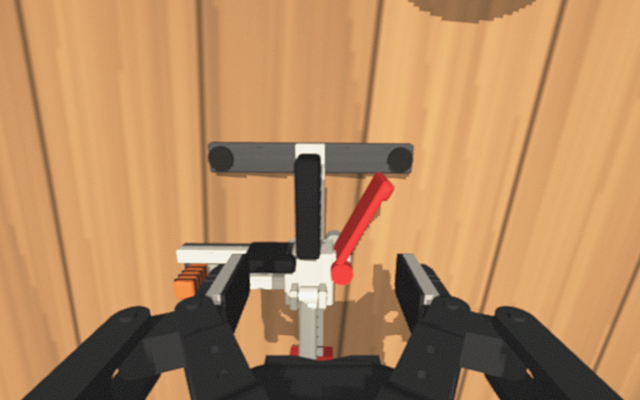

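Call:
{"name": "move_arm", "arguments": {"moves": [[70, -0.005, 0.01, 0.1, -0.001, 0, 0], [70, -0.005, 0.01, 0.2, -0.001, 0, 0], [70, -0.005, 0.01, 0.3, -0.001, 0, 0], [70, -0.005, 0.01, 0.337, -0.001, 0, 0], [70, -0.005, 0.01, 0.337, -0.001, 0, 0], [70, -0.005, 0.01, 0.337, -0.001, 0, 0]]}}

```text
time_s: 6.6
eef_pos: [0.6145, 0.1383, 0.0318]
tool_rot: [3.137, 0.0, 1.647]
wrist_force: [0.7, 0.6, 0.2]
gripper_width: 0.0699
grasp_force: 0.0
```

```bash
python3 - <<'E'
from fit import *
p=np.load('p1.npy'); plan(p,[p[3]-.051,.010,.028]); print(np.round(sensors.get_obs()['wrist_force'],1))
E
```

```text
shift mm [-4.  -1.2  3.8] num [-0.02  -0.006  0.019] turn num [ 0.0007  0.0001 -0.0004] t 6.6
[0.7 0.6 0.2]
```

Call:
{"name": "move_arm", "arguments": {"moves": [[70, -0.01, 0, 0.015, 0, 0, 0], [70, -0.02, 0, 0.015, 0, 0, 0], [70, -0.03, 0, 0.015, 0, 0, 0], [70, -0.05, 0, 0.015, 0, 0, 0], [70, -0.05, 0, 0.015, 0, 0, 0]]}}

```text
time_s: 7.02
eef_pos: [0.6164, 0.1307, 0.0297]
tool_rot: [3.134, -0.003, 1.648]
wrist_force: [-1.1, 3.6, 3.7]
gripper_width: 0.07
grasp_force: 2.1
```

Call:
{"name": "move_arm", "arguments": {"moves": [[70, -0.03, 0, 0, 0, 0, 0], [70, -0.06, 0, 0, 0, 0, 0], [70, -0.09, 0, 0, 0, 0, 0], [70, -0.12, 0, 0, 0, 0, 0], [70, -0.15, 0, 0, 0, 0, 0], [70, -0.15, 0, 0, 0, 0, 0]]}}

```text
time_s: 7.52
eef_pos: [0.6189, 0.096, 0.029]
tool_rot: [3.135, 0.003, 1.645]
wrist_force: [-0.2, 1.1, 1.1]
gripper_width: 0.0697
grasp_force: 0.8
```

```bash
python3 - <<'E'
from fit import *
p=np.load('p1.npy'); plan(p,[p[4]-.051,.010,.027]); print(np.round(sensors.get_obs()['wrist_force'],1))
E
```

```text
shift mm [-33.3  -2.2   2.1] num [-0.166 -0.011  0.01 ] turn num [ 0.0011  0.0004 -0.0007] t 7.5167
[-0.2  1.1  1.1]
```

Call:
{"name": "move_arm", "arguments": {"moves": [[70, -0.03, 0, 0, 0, 0, 0], [70, -0.06, -0.01, 0, 0, 0, 0], [70, -0.09, -0.01, 0.01, 0, 0, 0], [70, -0.12, -0.01, 0.01, 0, 0, 0], [70, -0.13, -0.01, 0.01, 0, 0, 0], [70, -0.13, -0.01, 0.01, 0, 0, 0], [70, -0.13, -0.01, 0.01, 0, 0, 0], [70, -0.13, -0.01, 0.01, 0, 0, 0]]}}

```text
time_s: 8.18
eef_pos: [0.6182, 0.073, 0.0264]
tool_rot: [3.136, 0.0, 1.648]
wrist_force: [1.4, 1.3, -1.7]
gripper_width: 0.0699
grasp_force: 0.7
```

```bash
python3 - <<'E'
from fit import *
p=np.load('p1.npy'); plan(p,[p[4]-.051,.010,.027]); print(np.round(sensors.get_obs()['wrist_force'],1))
c=cams.read_camera('wrist'); pickle.dump(c,open('w5.pkl','wb'))
h=cv2.cvtColor(c['color'],cv2.COLOR_RGB2HSV); m=cv2.inRange(h,(0,150,80),(5,255,255))|cv2.inRange(h,(174,150,80),(180,255,255))
n,_,s,ce=cv2.connectedComponentsWithStats(m)
for i in range(1,n):
    if s[i][4]>5: print('red',s[i],ce[i])
for x in (-.002,0,.002):
    print(x,'mark',[np.round(proj(c,world(p,[p[4]+x,y,.0195])),1) for y in(-.019,0,.019)],'shoe top front if at mark',[np.round(proj(c,world(p,[p[4]+x,y,.048])),1) for y in(-.017,.017)])
cv2.imwrite('pics/w5.png',cv2.resize(c['color'][150:400,200:440,::-1],(576,600),interpolation=cv2.INTER_CUBIC))
E
```

```text
shift mm [-10.4   0.3  -0.6] num [-0.052  0.001 -0.003] turn num [ 0.0009  0.     -0.0003] t 8.1833
[ 1.4  1.3 -1.7]
red [ 332  185   99  169 6028] [374.53599867 263.74800929]
-0.002 mark [array([272.4, 347.9]), array([305.1, 347.7]), array([337.7, 347.5])] shoe top front if at mark [array([268.2, 390.1]), array([336.8, 389.6])]
0 mark [array([272.6, 350.7]), array([305.1, 350.5]), array([337.6, 350.3])] shoe top front if at mark [array([268.4, 393.2]), array([336.7, 392.7])]
0.002 mark [array([272.8, 353.5]), array([305.2, 353.3]), array([337.6, 353.1])] shoe top front if at mark [array([268.6, 396.3]), array([336.7, 395.8])]
```

View pics/w5.png

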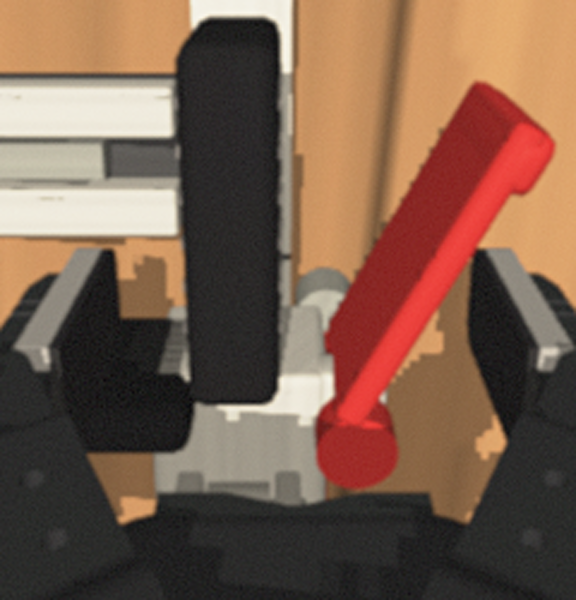

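```bash
python3 - <<'E'
from fit import *
from scipy.optimize import brentq
p=np.load('p1.npy')
W={k:pickle.load(open(k+'.pkl','rb')) for k in('w1','w2','w4','w5')}
for k,cols,rows in(('w1',(335,341),(280,302)),('w4',(292,300),(338,362)),('w2',(432,455),(370,400))):
    c=W[k]['color'].astype(int); a=c[rows[0]:rows[1],cols[0]:cols[1]].mean(1).round().astype(int)
    print(k,rows[0],[(x[0],x[1]) for x in a.tolist()], 'pred row',proj(W[k],world(p,[p[4],-.019,.0195])))
def nrow(c,off,row): return brentq(lambda n:proj(c,world(p,[n+off[0],off[1],off[2]]))[1]-row,-.15,.05)
print('w5 piv n',nrow(W['w5'],(-.03,.022,.06),337.5),'tongue front',nrow(W['w5'],(-.04,0,.058),317.5))
print('w1 piv n',nrow(W['w1'],(-.03,.022,.06),313/2.8+95),'tongue front',nrow(W['w1'],(-.04,0,.058),272/2.8+95))
print('w4 piv',nrow(W['w4'],(-.03,.022,.06),272.5),'n fit',p[3],'m',p[4])
o=sensors.get_obs();print('tcp-based n', (world([0,0,p[2],0],[0,0,0]), np.cos(p[2])*(o['eef_pos'][0]-p[0])+np.sin(p[2])*(o['eef_pos'][1]-p[1])+.051))
s=cams.read_camera('scene');pickle.dump(s,open('s2.pkl','wb'))
q=p.copy()
u=[proj(s,world(p,[p[4]+d,.019,.0195])) for d in(-.02,0,.008)];print(u)
h=s['color'][226:242,300:350].astype(int)
m=(h[...,0]>130)&(h[...,1]<90)
for r in range(16): print(226+r,''.join('R' if m[r,i] else ('W' if h[r,i].min()>150 else ('k' if h[r,i].max()<70 else '.')) for i in range(50)))
E
```

```text
w1 280 [(205, 149), (205, 150), (206, 152), (204, 146), (194, 102), (180, 56), (175, 43), (177, 45), (179, 47), (187, 48), (219, 57), (241, 68), (243, 72), (242, 68), (241, 68), (242, 67), (242, 69), (200, 81), (138, 92), (128, 98), (131, 98), (132, 99)] pred row [334.04923652 290.37496507]
w4 338 [(171, 130), (180, 136), (192, 144), (200, 150), (203, 152), (199, 149), (168, 128), (144, 104), (156, 80), (170, 66), (172, 62), (173, 63), (174, 65), (176, 66), (177, 65), (181, 66), (173, 68), (131, 63), (76, 56), (46, 48), (44, 46), (45, 46), (47, 48), (47, 48)] pred row [290.16999852 355.98630214]
w2 370 [(105, 102), (91, 88), (68, 66), (83, 80), (129, 125), (145, 142), (151, 148), (155, 152), (160, 156), (165, 161), (171, 166), (177, 172), (182, 176), (187, 182), (186, 181), (155, 151), (125, 92), (165, 56), (195, 54), (204, 58), (206, 59), (205, 58), (204, 57), (204, 56), (204, 56), (201, 52), (190, 61), (171, 93), (146, 116), (117, 109)] pred row [408.14922489 386.32992299]
w5 piv n -0.033544905426763055 tongue front -0.03209947916529726
w1 piv n -0.09209136853842416 tongue front -0
[... 455 characters left out ...]
............RRR..........R..kkkkkkkkkkkk
230 ......................RR..........RR..kkkkkkkkkkkk
231 ......................RR..........RR..kkkkkkkkkkkk
232 .....................RRR..........RR..kkkkkkkkkkkk
233 .....................RRR...........R..kkkkkkkk...k
234 .....................RR..............kkkkkkkk.RR..
235 .....................RR..............kkkkkkkk.RRRR
236 .....................RR............R..kkkkkkk.RRRR
237 ....................RRR...........RRR.kkkkkkk.RRRR
238 ....................RRRR..........RRR..kkkkkk.RRRR
239 ....................RRR...........RRR..kkkkk..RRRR
240 ........................................kkk...RRRR
241 .......................................kkkk...RRRR
```

Call:
{"name": "move_arm", "arguments": {"moves": [[70, -0.02, 0, 0, 0, 0, 0], [70, -0.04, 0, 0, 0, 0, 0], [70, -0.05, 0, 0, 0, 0, 0], [70, -0.05, 0, 0, 0, 0, 0], [70, -0.05, 0, 0, 0, 0, 0], [70, -0.05, 0, 0, 0, 0, 0]]}}

```text
time_s: 8.78
eef_pos: [0.619, 0.0626, 0.0267]
tool_rot: [3.136, 0.001, 1.647]
wrist_force: [-0.2, -0.5, -0.9]
gripper_width: 0.0699
grasp_force: 0.6
```

```bash
cat > chk.py <<'E'
from fit import *
from scipy.optimize import brentq
p=np.load('p1.npy'); o=sensors.get_obs()
print('t',o['time_s'],'F',np.round(o['wrist_force'],1),'w',o['gripper_width'],o['grasp_force'])
print('tcp n',np.cos(p[2])*(o['eef_pos'][0]-p[0])+np.sin(p[2])*(o['eef_pos'][1]-p[1])+.051,'y',-np.sin(p[2])*(o['eef_pos'][0]-p[0])+np.cos(p[2])*(o['eef_pos'][1]-p[1]),'z',o['eef_pos'][2],'m',p[4])
def nrow(c,off,row): return brentq(lambda n:proj(c,world(p,[n+off[0],off[1],off[2]]))[1]-row,-.15,.05)
c=cams.read_camera('wrist')
def edge(c):
    # dark tongue top -> light shoe, columns about the tongue's centre
    v0=proj(c,world(p,[nn-.04,0,.058])); x=int(round(v0[0])); r0=int(v0[1])-14
    g=cv2.cvtColor(c['color'],cv2.COLOR_RGB2GRAY)[r0:r0+28,x-6:x+7].astype(float).mean(1)
    i=np.argmax(np.diff(g)); lo,hi=g[max(i-4,0):i-1].mean(),g[i+3:i+6].mean(); th=(lo+hi)/2
    j=np.where((g[:-1]<th)&(g[1:]>=th))[0]; j=j[np.argmin(abs(j-i))]; return r0+j+(th-g[j])/(g[j+1]-g[j])
for nm,cc,nn in (('w1',pickle.load(open('w1.pkl','rb')),p[3]),('w4',pickle.load(open('w4.pkl','rb')),p[3]),('w5',pickle.load(open('w5.pkl','rb')),-.0315),('now',c,p[4])):
    e=edge(cc); print(nm,'tongue edge row',e,'n',nrow(cc,(-.04,0,.058),e))
s=cams.read_camera('scene')
h=s['color'][226:242,300:350].astype(int)
m=(h[...,0]>130)&(h[...,1]<90)
for r in range(0,16): print(226+r,''.join('R' if m[r,i] else ('W' if h[r,i].min()>150 else ('k' if h[r,i].max()<70 else '.')) for i in range(50)))
print('nose x proj',[proj(s,world(p,[p[4]+d,.0,.03]))for d in(-.003,0,.003)])
print(h[9,15:36].tolist())
E
python3 chk.py
```

```text
t 8.7833 F [-0.2 -0.5 -0.9] w 0.06993502529169801 0.5829696357250214
tcp n -0.02027521482244863 y 0.00973003772076589 z 0.02671189885146827 m -0.02034049316070291
w1 tongue edge row 193.6346153846154 n -0.09169278717466184
w4 tongue edge row 259.73896769109535 n -0.09176007177230203
w5 tongue edge row 318.02664188351923 n -0.03183960786107865
now tongue edge row 317.8317683881064 n -0.021295962523424413
226 ..................................kkk.kkkkkkkkk...
227 ..................................kkkkkkkkkkkkkkkk
228 ..................................kkkkkkkkkkkkkkkk
229 ...............................RR.kkkkkkkkkkkkkkkk
230 .........................WW....RR.kkkkkkkkkkkkkkkk
231 ......................R........RR.kkkkkkkkkkkkkkkk
232 .....................RR........RR.kkkkkkkkkkkkkkkk
233 .....................RR...........kkkkkkkk....kkkk
234 .....................RR...........kkkkkkkk.RRR..kk
235 .....................RR...........kkkkkkk.RRRRRR..
236 .....................RR.......RR..kkkkkkk..RRRRRRR
237 ....................RRR.......RRR..kkkkkk..RRRRRR.
238 ....................RRR.......RRRR..kkkk..RRRRRRRR
239 ....................RRR.............kkkk..RRRRRRRR
240 ....................................kkkk..RRRRRRRR
241 ....................................kkkk..RRRRRRRR
nose x proj [array([324.41093877, 229.39411004]), array([323.43987293, 229.24277532]), array([322.469399  , 229.09153284])]
[[157, 148, 135], [158, 151, 139], [159, 153, 141], [158, 151, 139], [155, 144, 133], [153, 115, 107], [156, 73, 67], [151, 76, 71], [149, 117, 109], [154, 144, 135], [158, 154, 143], [162, 157, 146], [163, 158, 146], [158, 152, 141], [152, 137, 127], [155, 124, 115], [153, 116, 108], [124, 92, 86], [72, 54, 53], [42, 39, 40], [39, 39, 41]]
```

Call:
{"name": "move_arm", "arguments": {"force": 35, "moves": [[60, -0.004, 0, 0, 0, 0, 0], [50, -0.004, 0, 0, 0, 0, 0], [46, -0.004, 0, 0, 0, 0, 0], [46, -0.004, 0, 0, 0, 0, 0]]}}

```text
time_s: 9.22
eef_pos: [0.6206, 0.0628, 0.0274]
tool_rot: [3.132, -0.0, 1.648]
wrist_force: [1.8, 1.9, 1.0]
gripper_width: 0.0459
grasp_force: 2.5
```

```bash
python3 chk.py | grep -v '^2[234]'
```

```text
t 9.2167 F [1.8 1.9 1. ] w 0.045903898542351045 2.54641137085855
tcp n -0.020331533362311534 y 0.011390423529272008 z 0.0273745887828007 m -0.02034049316070291
w1 tongue edge row 193.6346153846154 n -0.09169278717466184
w4 tongue edge row 259.73896769109535 n -0.09176007177230203
w5 tongue edge row 318.02664188351923 n -0.03183960786107865
now tongue edge row 316.97171717171716 n -0.02131583739297904
nose x proj [array([324.41093877, 229.39411004]), array([323.43987293, 229.24277532]), array([322.469399  , 229.09153284])]
[[156, 148, 135], [159, 151, 139], [159, 152, 140], [158, 152, 140], [155, 144, 133], [153, 116, 107], [156, 75, 69], [150, 76, 70], [149, 117, 108], [154, 144, 134], [158, 153, 142], [162, 157, 146], [162, 157, 146], [156, 150, 139], [154, 133, 123], [166, 117, 109], [175, 117, 108], [151, 102, 95], [119, 74, 70], [82, 53, 52], [59, 51, 50]]
```

Call:
{"name": "move_arm", "arguments": {"moves": [[46, -0.005, 0, 0, 0, 0, 0], [46, -0.006, 0, 0, 0, 0, 0], [46, -0.006, 0, 0, 0, 0, 0], [46, -0.006, 0, 0, 0, 0, 0]]}}

```text
time_s: 9.65
eef_pos: [0.6207, 0.061, 0.0273]
tool_rot: [3.133, 0.001, 1.648]
wrist_force: [2.9, 1.9, 2.7]
gripper_width: 0.0461
grasp_force: 2.2
```

```bash
python3 chk.py | egrep '^(t|now)'
```

```text
t 9.65 F [2.9 1.9 2.7] w 0.04607695411911885 2.229174552485347
tcp n -0.01850623641101099 y 0.01130564934117676 z 0.02727588885580565 m -0.02034049316070291
now tongue edge row 316.9233630952381 n -0.01956422312545232
```

Call:
{"name": "move_arm", "arguments": {"moves": [[46, 0.003, 0, 0, 0, 0, 0], [46, 0.003, 0, 0, 0, 0, 0], [42, 0.003, -0.007, 0, 0, 0, 0], [40, 0.003, -0.012, 0, 0, 0, 0], [40, 0.003, -0.012, 0, 0, 0, 0], [40, 0.003, -0.012, 0, 0, 0, 0]]}}

```text
time_s: 10.25
eef_pos: [0.6169, 0.0615, 0.0268]
tool_rot: [3.135, 0.0, 1.648]
wrist_force: [3.9, 2.0, 2.9]
gripper_width: 0.0401
grasp_force: 2.1
```

```bash
python3 chk.py | egrep '^(t|now)'
```

```text
t 10.25 F [3.9 2.  2.9] w 0.04012807121807407 2.0737136900424957
tcp n -0.0193444153133542 y 0.00756957709123523 z 0.026759980712427626 m -0.02034049316070291
now tongue edge row 317.74040632054175 n -0.020389357626129406
```

Call:
{"name": "move_arm", "arguments": {"force": 35, "moves": [[36, 0, -0.004, 0, 0, 0, 0], [32, 0, -0.006, 0, 0, 0, 0], [28, 0, -0.008, 0, 0, 0, 0], [22, 0, -0.008, 0, 0, 0, 0], [22, 0, -0.008, 0, 0, 0, 0], [22, 0, -0.008, 0, 0, 0, 0]]}}

```text
time_s: 10.85
eef_pos: [0.614, 0.0632, 0.0273]
tool_rot: [3.138, -0.003, 1.648]
wrist_force: [-0.5, 2.9, 7.9]
gripper_width: 0.0266
grasp_force: 35.0
```

```bash
python3 chk.py | egrep '^(t|now)'
```

```text
t 10.85 F [-0.5  2.9  7.9] w 0.026561764870857946 35.00187947516679
tcp n -0.02125381116288063 y 0.004778153164375489 z 0.027341059413803805 m -0.02034049316070291
now tongue edge row 316.6016260162602 n -0.022271873722464305
```

Call:
{"name": "move_arm", "arguments": {"moves": [[22, -0.02, 0, 0, 0, 0, 0], [22, -0.03, 0, 0, 0, 0, 0], [22, -0.03, 0, 0, 0, 0, 0], [22, -0.03, 0, 0, 0, 0, 0]]}}

```text
time_s: 11.28
eef_pos: [0.614, 0.063, 0.0274]
tool_rot: [3.139, -0.01, 1.651]
wrist_force: [-1.0, 11.0, 10.4]
gripper_width: 0.0264
grasp_force: 38.0
```

```bash
python3 chk.py | egrep '^(t|now)'
```

```text
t 11.2833 F [-1.  11.  10.4] w 0.02639408603598933 38.035871589090675
tcp n -0.021070772867455685 y 0.0047849058675457894 z 0.02742282247954035 m -0.02034049316070291
now tongue edge row 316.2784025374856 n -0.022074465270529465
```

Call:
{"name": "move_arm", "arguments": {"moves": [[22, -0.02, 0, 0, 0, 0, 0], [22, -0.03, 0, 0, 0, 0, 0], [22, -0.03, 0, 0, 0, 0, 0]]}}

```text
time_s: 11.63
eef_pos: [0.6139, 0.0629, 0.0274]
tool_rot: [3.139, -0.018, 1.653]
wrist_force: [-1.6, 18.5, 11.1]
gripper_width: 0.0265
grasp_force: 41.8
```

Call:
{"name": "move_arm", "arguments": {"moves": [[22, -0.02, 0, 0, 0, 0, 0], [22, -0.03, 0, 0, 0, 0, 0], [22, -0.03, 0, 0, 0, 0, 0]]}}

```text
time_s: 11.88
eef_pos: [0.6142, 0.0583, 0.0274]
tool_rot: [3.14, -0.02, 1.654]
wrist_force: [-2.0, 18.2, 11.0]
gripper_width: 0.0265
grasp_force: 42.5
```

```bash
python3 chk.py | egrep '^(t|now)'
```

```text
t 11.8833 F [-2.  18.2 11. ] w 0.02647918289185068 42.480062786489725
tcp n -0.016361618002787882 y 0.004672259763945443 z 0.027417629177503507 m -0.02034049316070291
now tongue edge row 316.0263469508585 n -0.017224076383865732
```

Call:
{"name": "move_arm", "arguments": {"moves": [[22, 0.03, 0, 0, 0, 0, 0], [22, 0.06, 0, 0, 0, 0, 0], [22, 0.1, 0, 0, 0, 0, 0], [22, 0.1, 0, 0, 0, 0, 0], [22, 0.1, 0, 0, 0, 0, 0]]}}

```text
time_s: 12.4
eef_pos: [0.6143, 0.0583, 0.0273]
tool_rot: [3.137, 0.006, 1.646]
wrist_force: [0.3, -4.8, 7.0]
gripper_width: 0.0262
grasp_force: 37.2
```

Call:
{"name": "move_arm", "arguments": {"moves": [[22, 0.01, 0, 0, 0, 0, 0], [22, 0.02, 0, 0, 0, 0, 0], [22, 0.02, 0, 0, 0, 0, 0]]}}

```text
time_s: 12.65
eef_pos: [0.6142, 0.0585, 0.0272]
tool_rot: [3.137, 0.011, 1.644]
wrist_force: [1.3, -9.1, 5.8]
gripper_width: 0.026
grasp_force: 36.8
```

Call:
{"name": "move_arm", "arguments": {"moves": [[22, 0.01, 0, 0, 0, 0, 0], [22, 0.015, 0, 0, 0, 0, 0], [22, 0.015, 0, 0, 0, 0, 0]]}}

```text
time_s: 12.9
eef_pos: [0.6143, 0.0586, 0.0272]
tool_rot: [3.137, 0.015, 1.642]
wrist_force: [2.2, -12.8, 4.9]
gripper_width: 0.0265
grasp_force: 36.6
```

Call:
{"name": "move_arm", "arguments": {"moves": [[22, 0.005, 0, 0, 0, 0, 0], [22, 0.01, 0, 0, 0, 0, 0], [22, 0.01, 0, 0, 0, 0, 0]]}}

```text
time_s: 13.15
eef_pos: [0.6143, 0.0586, 0.0272]
tool_rot: [3.136, 0.017, 1.642]
wrist_force: [2.6, -14.7, 4.4]
gripper_width: 0.0263
grasp_force: 36.3
```

```bash
python3 chk.py | egrep '^(t|now)'
```

```text
t 13.15 F [  2.6 -14.7   4.4] w 0.02631589941926658 36.33988916873932
tcp n -0.016690024263114077 y 0.004736952322081017 z 0.027248853959347067 m -0.02034049316070291
now tongue edge row 317.71367521367523 n -0.017758835028018338
```

Call:
{"name": "move_arm", "arguments": {"moves": [[22, 0.005, 0, 0, 0, 0, 0], [22, 0.01, 0, 0, 0, 0, 0], [22, 0.01, 0, 0, 0, 0, 0]]}}

```text
time_s: 13.5
eef_pos: [0.6142, 0.0587, 0.0272]
tool_rot: [3.136, 0.02, 1.641]
wrist_force: [2.1, -17.2, 3.9]
gripper_width: 0.0261
grasp_force: 36.1
```

Call:
{"name": "move_arm", "arguments": {"moves": [[22, 0.005, 0, 0, 0, 0, 0], [22, 0.01, 0, 0, 0, 0, 0], [22, 0.01, 0, 0, 0, 0, 0]]}}

```text
time_s: 13.75
eef_pos: [0.6141, 0.0602, 0.0271]
tool_rot: [3.137, 0.02, 1.64]
wrist_force: [1.8, -17.4, 3.8]
gripper_width: 0.0262
grasp_force: 34.9
```

Call:
{"name": "move_arm", "arguments": {"moves": [[22, 0.005, 0, 0, 0, 0, 0], [22, 0.008, 0, 0, 0, 0, 0], [22, 0.008, 0, 0, 0, 0, 0]]}}

```text
time_s: 14.0
eef_pos: [0.6141, 0.0608, 0.0272]
tool_rot: [3.136, 0.021, 1.64]
wrist_force: [2.5, -19.1, 2.3]
gripper_width: 0.026
grasp_force: 34.9
```

```bash
python3 chk.py | egrep '^(t|now)'
```

```text
t 14.0 F [  2.5 -19.1   2.3] w 0.025963186572392542 34.86433267593384
tcp n -0.01891873833401706 y 0.004704660253648767 z 0.02717477325838162 m -0.02034049316070291
now tongue edge row 318.25215598050244 n -0.01985978174270505
```

Call:
{"name": "move_arm", "arguments": {"moves": [[22, 0.003, 0, 0, 0, 0, 0], [22, 0.003, 0, 0, 0, 0, 0], [22, -0.03, 0, 0, 0, 0, 0], [22, -0.06, 0, 0, 0, 0, 0], [22, -0.09, 0, 0, 0, 0, 0], [22, -0.09, 0, 0, 0, 0, 0], [22, -0.09, 0, 0, 0, 0, 0]]}}

```text
time_s: 14.68
eef_pos: [0.614, 0.0614, 0.0272]
tool_rot: [3.138, -0.002, 1.648]
wrist_force: [-0.2, 4.0, 6.5]
gripper_width: 0.026
grasp_force: 37.7
```

```bash
python3 chk.py | egrep '^(t|now)'
```

```text
t 14.6833 F [-0.2  4.   6.5] w 0.025981117612973396 37.695820927619934
tcp n -0.019429942708971935 y 0.00467592662885886 z 0.02720225403135446 m -0.02034049316070291
now tongue edge row 317.2766203703704 n -0.020257344390173244
```

```bash
python3 - <<'E'
from fit import *
p=np.load('p1.npy'); c=cams.read_camera('wrist'); n=-.0203
h=cv2.cvtColor(c['color'],cv2.COLOR_RGB2HSV); m=cv2.inRange(h,(0,150,50),(5,255,255))|cv2.inRange(h,(174,150,50),(180,255,255))
def xy(u,v,z):
    w=at_z(c,u,v,z); d=w[:2]-p[:2]; co,s=np.cos(p[2]),np.sin(p[2]); return np.round(1e3*np.array([co*d[0]+s*d[1]-n,-s*d[0]+co*d[1]]),1)
g=cv2.cvtColor(c['color'],cv2.COLOR_RGB2GRAY)
for r in range(150,345,12):
    x=np.where(m[r])[0]; x=x[(x>280)&(x<460)]
    if len(x): print(r,x.min(),x.max(),xy(x.min(),r,.058),xy(x.max(),r,.058))
E
```

```text
186 341 362 [-96.8  11.7] [-96.8  19.4]
198 340 366 [-92.2  11.4] [-92.2  21.1]
210 340 366 [-87.5  11.5] [-87.5  21.3]
222 341 358 [-82.7  11.9] [-82.7  18.4]
234 340 357 [-77.7  11.6] [-77.7  18.2]
246 340 357 [-72.7  11.7] [-72.7  18.4]
258 340 357 [-67.5  11.8] [-67.5  18.5]
270 340 356 [-62.2  11.9] [-62.2  18.3]
282 340 355 [-56.7  11.9] [-56.7  18. ]
294 341 354 [-51.2  12.4] [-51.1  17.8]
306 342 354 [-45.4  13. ] [-45.4  18. ]
318 342 354 [-39.5  13.1] [-39.5  18.1]
330 343 355 [-33.5  13.6] [-33.5  18.7]
342 344 362 [-27.3  14.2] [-27.3  22. ]
```

The lever's blade lies parallel to the tongue, so it is fully shut. It is clamped with the nose at the mark and the leg still gripped.

```bash
python3 -c "
from station import ticket
print(ticket.close_job())"
```

```text
the job is handed in; nothing more can be done
None
```

The job is handed in: the transport lock is out at its open stop, the cam lever is shut, and the gripper still holds the leg with its white nose within about 1 mm of the mark edge; the leg slipped back about 2 mm as the lever shut, so I slid it to the mark with the lever already closed, overshooting by about 3 mm before bringing it back.

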